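Sweep stray fasteners off the assembly plate into the catch tray

ROBOT

A 6-joint arm with a two-finger parallel gripper is mounted at the origin on the work surface. World frame = base frame: x ahead of the robot, y to its left, z up, the work surface at z = 0. Lengths are in m, angles in rad, forces in N, time in s.
With the tool pointing down it reaches from about 0.35 to 0.775 m from the base axis. Payload 5.5 kg.
Tool frame: the origin (TCP) lies midway between the tips of the shut fingers; the grasp point (between the pads) lies 19 mm behind it; z points along the fingers, x is the direction in which the jaws open and shut, and the axes are right-handed (so a half turn about z gives the same grasp; the last joint's range is limited). The gripper opens to 85 mm and grips with 20 to 120 N. Pads are 22 mm wide; open, the fingers measure 114 mm over their backs; the gripper's body (76 mm by 85 mm) begins 54 mm behind the grasp point. The pads swing forward as they close: fully open they stand 13 mm farther back than shut.
Start: joints at [-1.457, 0.313, 0.046, 1.304, 0, 1.431], TCP at [0.144, -0.557, 0.231] pointing down, gripper open.
Joint ranges: [-2.76, 2.76], [-0.86, 1.69], [-1.03, 1.26], [-2.2, 2.34], [-1.47, 1.5], [-3.14, 3.14]. Speed limits (rad/s): [2.57, 2.57, 3.14, 3.14, 3.14, 3.14].

INTERFACE

Orientations are given as a unit quaternion [w, x, y, z].
In Python, from workcell import env gives the robot as it stands. The module is installed in compiled form; this text tells all that it offers.
- The arm moves only by the tool apply_moves, never from a script. Its argument "moves" is a list of rows, each a list of 3 entries, a list of its own where there are three numbers: the shift along the tool's x, y, z in cm, then the turn about the tool's z in degrees, then the opening, from 0 (shut) to 1 (fully open). In form: [[[x, y, z], yaw, gripper], ...]. A call has exactly 10 rows; each row is the pose to reach, as a shift and turn from the pose commanded when the call began, along the tool's axes at that moment; what a row does not reach only later rows make up. A row lasts 1/8 s, in which the tool goes at most 62.5 mm and 10.7 degrees, less where a joint would pass 70% of its speed; a pose out of reach is approached as far as the arm can. A call with a gripper value outside its range is refused whole. The fingers move at their own pace and stop on an object; "squeeze" is the grip in N (left out, the last holds). Time passes only in rows, so rows that repeat a pose let the fingers close, or fill a call up. It gives the time, the measured TCP pose, the force and the opening at its end, in the units of the state.
- env.get_state(): the state, without advancing time (a new reading comes with each control period).
- env.read_camera(name): name is "scene" or "top"; returns a dict with "pixels" (384x512x3 uint8, red, green, blue), "fov_y" (degrees; the focal length in pixels is half the picture's height over the tangent of half this angle, whatever the lens; pixels are square), "cx", "cy" (the principal point, pixels), "world_from_camera" (4x4, takes a point from camera to world coordinates). Camera axes: x right, y down, z forward; pixel columns grow to the right and rows downward; lengths in m; the calibration is good to about 2 mm. A picture is of the moment at which its call begins. There is no depth.
- env.hand_in(): hands the job in, once; it reports no verdict.
The state is a dict: "clock": time; "joint_pos": joint angles; "qvel": joint speeds; "tau": joint torques, N m; "tcp_pos": TCP position; "orientation": TCP orientation; "wrist_force": force on the tool from outside, world axes, zero at the start; "ft_torque": the same for the moment, N m; "finger_gap": finger opening in m.
Only numpy, scipy, OpenCV 4.12 (cv2) and the standard library are available. Lean on these libraries where they do the work, as an engineer would, in place of code of your own. Each camera call takes 0.05 s, during which the arm holds its last target.

TASK

Clear the stray hardware from the raised black assembly plate: with your fingertips, sweep the two loose hex standoffs and the two loose hex nuts across the plate and over its end, so that all four drop into the empty undivided catch tray and none goes into the divided one. Only push them, never pick them up, and leave the glue bottle, bracket and screwdriver on the plate and the things on the bench where they are.

Things in the scene. Friction and masses are not known exactly. Their poses are not given: they have to be found in the camera images.
- plate: black anodised aluminium assembly plate with a grid of thread inserts (flush), 320 mm along its x, 300 mm along its y, raised on feet and fixed to the bench; its flat top is 40 mm above the bench. Origin: centre of its underside, at bench height; z up. A tray is fixed against each of its two ends (its +y end and its -y end)
- catch_tray: the empty, undivided open steel catch tray, fixed against one end (+y or -y, it differs from run to run) of the plate with a 2 mm gap: 280 mm along x, 120 mm along y, 36 mm high, walls and floor 3 mm, so its rim lies 4 mm below the plate's top. Origin: centre of its underside, at bench height; axes parallel to the plate's
- kit_tray: a steel tray of the same size and rim height against the other end of the plate, divided into six compartments holding counted screws; fixed; not to be used. Origin and axes as for the catch tray
- standoff_a_center (a point): centre of a loose hexagonal steel standoff, 16 mm across flats, 38 mm long, about 55 g, lying on a flat on the plate (centre 8 mm above the plate's top); its x axis runs along its length
- standoff_b_center (a point): centre of a loose hexagonal steel standoff, 16 mm across flats, 38 mm long, about 55 g, lying on a flat on the plate (centre 8 mm above the plate's top); its x axis runs along its length
- nut_a_center (a point): centre of a loose steel hex nut, 24 mm across flats, 13 mm high, about 33 g, lying flat on the plate (centre 6.5 mm above the plate's top)
- nut_b_center (a point): centre of a loose steel hex nut, 24 mm across flats, 13 mm high, about 33 g, lying flat on the plate (centre 6.5 mm above the plate's top)
- glue: loose small dropper bottle of thread-locker standing on the plate's middle strip (the strip along the plate's y through its centre, between the fasteners), 28 mm diameter, 62 mm high; origin at the centre of its underside. Leave alone
- bracket: loose aluminium angle bracket standing on the plate's middle strip, 44 mm (x) by 50 mm (y) by 40 mm high; origin at the centre of its underside. Leave alone
- driver: loose torque screwdriver lying on the plate's middle strip, 140 mm long, 24 mm high, grip 28 mm wide; its blade points along its x; its origin lies on the underside of the grip, 70 mm from the blade's tip and from the butt. Leave alone
- tape: roll of amber tape lying on the bench well away from the plate, 90 mm diameter, 24 mm high; origin at the centre of its underside. Leave alone
- caliper: digital caliper lying on the bench well away from the plate, 160 mm long along its x; origin under its middle. Leave alone
- wrench: spanner lying on the bench well away from the plate, 150 mm long along its x. Leave alone
- case: small flat black case with a clear lid on the bench well away from the plate, 120 by 85 by 39 mm; origin at the centre of its underside. Leave alone

How it is judged:
At the end, for the whole second after the job is handed in: All four fasteners lie at rest inside the catch tray, their centres within its walls and below its rim (less than 34 mm above the bench), and each of the other loose things is within 10 mm of where it started (x of standoff_a_center in the frame of catch_tray between -0.137 and 0.137 m and y of standoff_a_center in the frame of catch_tray between -0.057 and 0.057 m and z of standoff_a_center in the frame of catch_tray between 0 and 0.034 m and linear speed of each of standoff_a, standoff_b, nut_a, nut_b below 0.02 m/s and x of standoff_b_center in the frame of catch_tray between -0.137 and 0.137 m and y of standoff_b_center in the frame of catch_tray between -0.057 and 0.057 m and z of standoff_b_center in the frame of catch_tray between 0 and 0.034 m and x of nut_a_center in the frame of catch_tray between -0.137 and 0.137 m and y of nut_a_center in the frame of catch_tray between -0.057 and 0.057 m and z of nut_a_center in the frame of catch_tray between 0 and 0.034 m and x of nut_b_center in the frame of catch_tray between -0.137 and 0.137 m and y of nut_b_center in the frame of catch_tray between -0.057 and 0.057 m and z of nut_b_center in the frame of catch_tray between 0 and 0.034 m and distance of each of glue, bracket, driver, tape, caliper, wrench, case from where it was at the start of the episode below 0.01 m); the robot touches nothing.
It fails at once if a fastener is picked up: its centre rises more than 25 mm above the plate's top (65 mm above the bench) (height (world z) of any of standoff_a_center, standoff_b_center, nut_a_center, nut_b_center above 0.065 m).
It fails at once if a thing to be left alone on the plate or the bench is pushed or knocked over by more than 10 mm (distance of any of glue, bracket, driver, tape, caliper, wrench, case from where it was at the start of the episode above 0.01 m).
It also fails if it takes over 67 s, if anything falls off the work surface, if the arm or the gripper's body presses on something with over 40 N, if the wrist force passes 120 N, or if a joint passes its speed limit or range.

## Working session

There is one attempt and no reset: what is moved stays moved. The work goes in short steps, Python scripts to look and compute and a tool call to move; the robot and the scene stay as the last step left them, time stands still between calls to the robot, and variables do not carry over. Pictures are saved under pics/ and viewed, and the job is handed in when it is done.

Besides the shell and the picture viewer there is one more tool, called after ">>>" in YAML: its name, and indented under it one key for each argument. apply_moves: Moves the arm, as the interface text tells. Its arguments: {"type":"object","properties":{"moves":{"type":"array","items":{"type":"array"}},"squeeze":{"type":"number"}},"required":["moves"]}

```bash
mkdir -p pics; python3 - <<'E'
from workcell import env
import cv2
s=env.get_state();print(s)
for n in("scene","top"):
    c=env.read_camera(n);cv2.imwrite(f"pics/{n}0.png",c["pixels"][:,:,::-1]);print(n,c["fov_y"],c["cx"],c["cy"],c["world_from_camera"])
E
```

```text
{'clock': 0.0, 'joint_pos': array([-1.45660692e+00,  3.14015175e-01,  4.49804477e-02,  1.30358623e+00,
        1.83502584e-05,  1.43120501e+00]), 'qvel': array([ 0.00154921,  0.00057672, -0.00031162,  0.00019164,  0.00048142,
        0.00108889]), 'tau': array([ 1.27100855e-03, -4.80631256e+01,  2.98530722e+01,  1.93957973e-02,
       -1.37752281e-04,  7.73541188e-06]), 'tcp_pos': array([ 0.14430554, -0.55607739,  0.23040106]), 'orientation': array([-6.59649281e-04,  7.90905906e-01, -6.11937100e-01, -6.30288327e-04]), 'wrist_force': array([ 0.83522614, -0.02180101, -0.88520482]), 'ft_torque': array([ 0.00928112, -0.01547495, -0.02890366]), 'finger_gap': 0.08577192863820565}
scene 43.25408600966413 257.6094712733407 186.28258249740426 [[ 0.53579212  0.60093502 -0.59313059  1.50970019]
 [ 0.8443464  -0.38336083  0.37431756 -0.58684456]
 [-0.0024425  -0.70136408 -0.71279903  1.2097626 ]
 [ 0.          0.          0.          1.        ]]
top 42.77640281312235 252.85434722658763 191.83220757453418 [[-0.00536639 -0.98814032  0.1534598   0.3322796 ]
 [-0.99997602  0.00597456  0.00350218  0.00511732]
 [-0.0043775  -0.15343733 -0.98814868  1.38805385]
 [ 0.          0.          0.          1.        ]]
```

View pics/scene0.png

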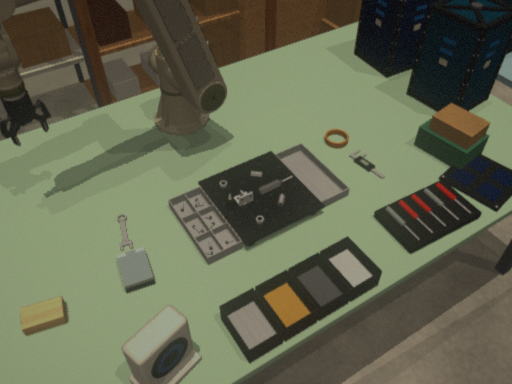

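View pics/top0.png

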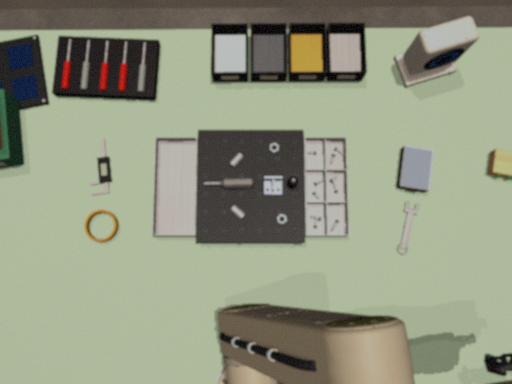

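```bash
cat > h.py <<'E'
import numpy as np,cv2
from workcell import env
def ray(c,u,v,z):
    T=np.array(c["world_from_camera"]);f=192/np.tan(np.radians(c["fov_y"])/2)
    d=T[:3,:3]@np.array([(u-c["cx"])/f,(v-c["cy"])/f,1]);o=T[:3,3]
    return o+d*(z-o[2])/d[2]
E
python3 - <<'E'
from h import *
c=env.read_camera("top");p=c["pixels"]
cv2.imwrite("pics/crop0.png",cv2.resize(p[120:250,140:360,::-1],None,fx=3.6,fy=3.6,interpolation=cv2.INTER_CUBIC))
h=cv2.cvtColor(p,cv2.COLOR_RGB2HSV)
m=(h[...,2]<75).astype(np.uint8);m[:120]=0;m[250:]=0;m[:,:150]=0;m[:,350:]=0
m=cv2.morphologyEx(m,cv2.MORPH_OPEN,np.ones((5,5)))
cs,_=cv2.findContours(m,0,2);k=max(cs,key=cv2.contourArea);r=cv2.minAreaRect(k);print(r)
b=cv2.boxPoints(r)
for q in b:print(q,ray(c,*q,.04))
P=np.zeros_like(m);cv2.drawContours(P,[k],-1,1,-1);P=cv2.erode(P,np.ones((5,5)))
br=((h[...,2]>100)&(P>0)).astype(np.uint8)
cs,_=cv2.findContours(br,0,2)
for k in cs:
    if cv2.contourArea(k)<15:continue
    r=cv2.minAreaRect(k);print(np.round(r[0],1),np.round(r[1],1),round(r[2]),[np.round(ray(c,*q,.052)[:2],3).tolist() for q in [r[0],*cv2.boxPoints(r)]])
for q in [(154,139),(153,236),(347,139),(347,236)]:print(q,ray(c,*q,.036))
E
```

```text
((250.0, 186.0), (110.0, 106.0), 90.0)
[197. 131.] [0.71736089 0.16752592 0.04      ]
[303. 131.] [ 0.71537161 -0.13326492  0.04      ]
[303. 241.] [ 0.40452189 -0.12671937  0.04      ]
[197. 241.] [0.40614956 0.16375298 0.04      ]
[237.3 211.2] [15.1  6.7] 40 [[0.486, 0.053], [0.493, 0.075], [0.507, 0.063], [0.48, 0.031], [0.466, 0.043]]
[212.5 182.5] [ 3. 17.] 90 [[0.567, 0.121], [0.571, 0.145], [0.571, 0.098], [0.562, 0.098], [0.563, 0.145]]
[237.  181.6] [ 6.2 28.1] 88 [[0.569, 0.054], [0.576, 0.093], [0.579, 0.015], [0.561, 0.014], [0.559, 0.092]]
[272.5 185. ] [20. 19.] 90 [[0.559, -0.045], [0.587, -0.019], [0.587, -0.071], [0.53, -0.07], [0.531, -0.018]]
[236.5 159. ] [ 6.4 14.8] 45 [[0.633, 0.055], [0.624, 0.076], [0.654, 0.047], [0.641, 0.034], [0.611, 0.063]]
[274. 147.] [10. 10.] 90 [[0.666, -0.05], [0.681, -0.036], [0.681, -0.064], [0.652, -0.064], [0.652, -0.036]]
(154, 139) [0.69585562 0.28995653 0.036     ]
(153, 236) [0.42077607 0.28567219 0.036     ]
(347, 139) [ 0.69227383 -0.25791471  0.036     ]
(347, 236) [ 0.41775992 -0.24835745  0.036     ]
```

View pics/crop0.png

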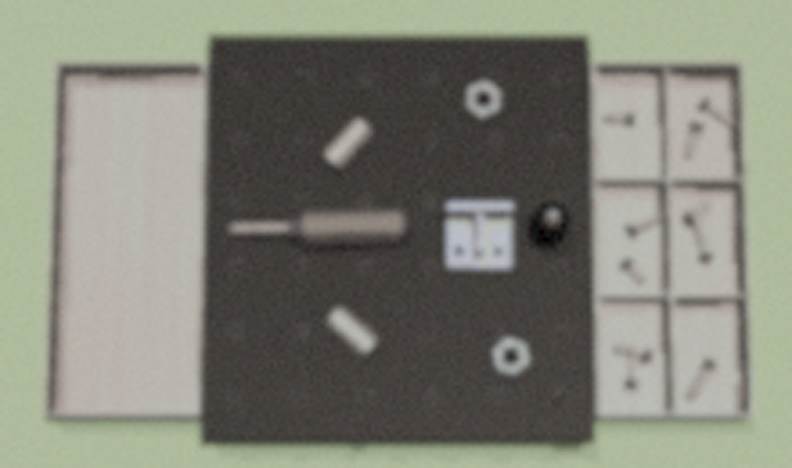

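>>> apply_moves:
  moves:
    - [[-6,-8,0],-8,0.2]
    - [[-10,-14,1],-16,0.2]
    - [[-14,-20,2],-24,0.2]
    - [[-18,-26,3],-32,0.2]
    - [[-22,-32,4],-40,0.2]
    - [[-26,-38,5],-48,0.2]
    - [[-30,-44,6],-56,0.2]
    - [[-34,-50,7],-64,0.2]
    - [[-38,-56,8],-72,0.2]
    - [[-41.5,-61.3,8],-75.5,0.2]
  squeeze: 20

```text
clock: 1.4
tcp_pos: [0.5545, -0.0884, 0.1615]
orientation: [0.0, 1.0, 0.002, -0.0]
wrist_force: [0.6, -0.0, 0.0]
finger_gap: 0.0169
```

>>> apply_moves:
  moves:
    - [[0,0,0],0,0.2]
    - [[0,0,0],0,0.2]
    - [[0,0,0],0,0.2]
    - [[0,0,0],0,0.2]
    - [[0,0,0],0,0.2]
    - [[0,0,0],0,0.2]
    - [[0,0,0],0,0.2]
    - [[0,0,0],0,0.2]
    - [[0,0,0],0,0.2]
    - [[0,0,0],0,0.2]

```text
clock: 2.65
tcp_pos: [0.5537, -0.0901, 0.162]
orientation: [0.0, 1.0, 0.0, -0.0]
wrist_force: [-0.5, 0.4, 0.9]
finger_gap: 0.0172
```

```bash
python3 - <<'E'
from h import *
c=env.read_camera("top");p=c["pixels"]
for n,q,z in [("nutlow",(281.9,218.6),.053),("nuttop",(274.1,147.5),.053),("soT",(236.7,159.4),.056),("soL",(237.9,211.6),.056)]:print(n,ray(c,*q,z))
print(env.get_state()["tcp_pos"])
cv2.imwrite("pics/crop1.png",cv2.resize(p[100:260,140:360,::-1],None,fx=3.6,fy=3.6))
c=env.read_camera("scene");cv2.imwrite("pics/sc1.png",cv2.resize(c["pixels"][120:280,150:370,::-1],None,fx=3.6,fy=3.6))
E
```

```text
nutlow [ 0.46512541 -0.06910991  0.053     ]
nuttop [ 0.66463429 -0.05019917  0.053     ]
soT [0.63062003 0.05423792 0.056     ]
soL [0.48472141 0.05100291 0.056     ]
[ 0.55368161 -0.09015184  0.16206026]
```

View pics/sc1.png

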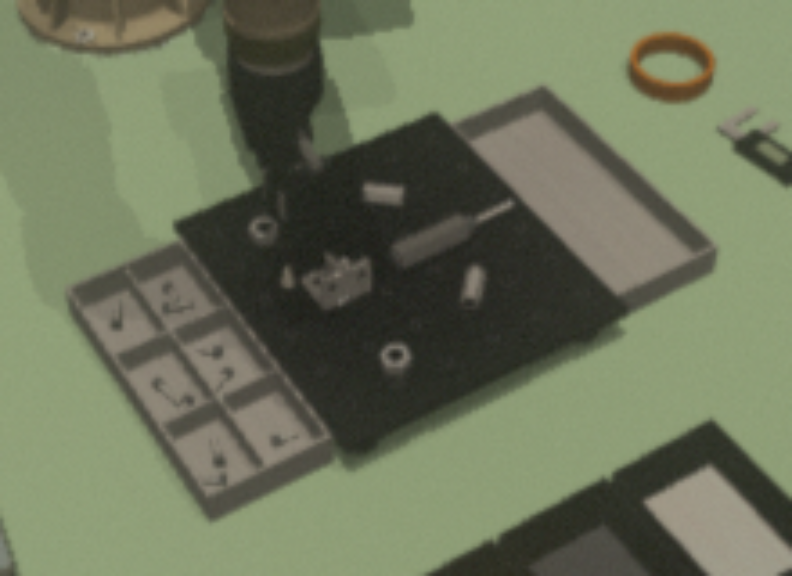

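>>> apply_moves:
  moves:
    - [[3,-4,0],0,0.2]
    - [[6,-7,0],0,0.2]
    - [[7.8,-9.0,0],0,0.2]
    - [[7.8,-9.0,2],0,0.2]
    - [[7.8,-9.0,5],0,0.2]
    - [[7.8,-9.0,8],0,0.2]
    - [[7.8,-9.0,10],0,0.2]
    - [[7.8,-9.0,11.2],0,0.2]
    - [[7.8,-9.0,11.2],0,0.2]
    - [[7.8,-9.0,11.2],0,0.2]

```text
clock: 4.0
tcp_pos: [0.6323, -0.0002, 0.051]
orientation: [0.0, 1.0, 0.0, 0.001]
wrist_force: [0.4, 0.5, 0.9]
finger_gap: 0.0171
```

```bash
python3 - <<'E'
from h import *
print(env.get_state()["tcp_pos"],env.get_state()["wrist_force"])
c=env.read_camera("scene");cv2.imwrite("pics/sc2.png",cv2.resize(c["pixels"][120:280,150:370,::-1],None,fx=3.6,fy=3.6))
E
```

```text
[ 6.32316696e-01 -2.24042999e-04  5.10207497e-02] [0.38488558 0.4822605  0.90682221]
```

View pics/sc2.png

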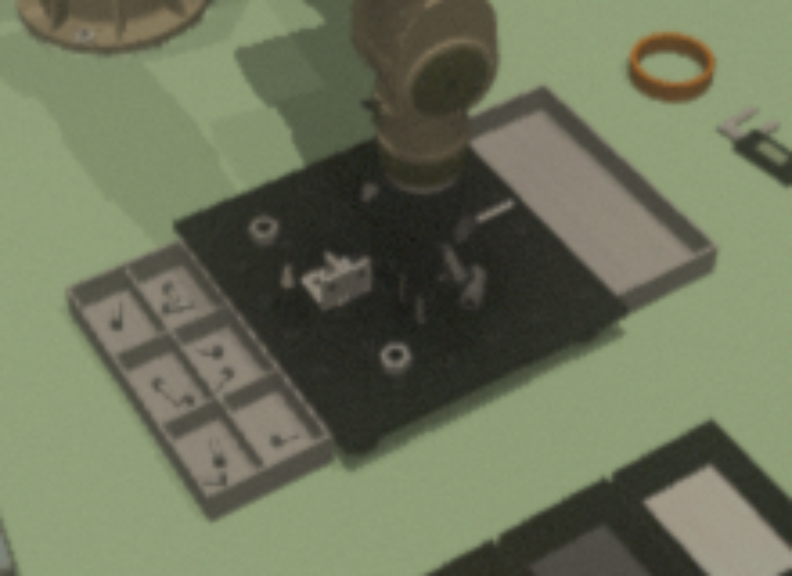

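>>> apply_moves:
  moves:
    - [[0,0,0.6],0,0.2]
    - [[0,-1,0.6],0,0.2]
    - [[0,-2,0.6],0,0.2]
    - [[0,-3,0.6],0,0.2]
    - [[0,-4,0.6],0,0.2]
    - [[0,-5,0.6],0,0.2]
    - [[0,-6.2,0.6],0,0.2]
    - [[0,-7.4,0.6],0,0.2]
    - [[0,-8.6,0.6],0,0.2]
    - [[0,-9.8,0.6],0,0.2]

```text
clock: 5.3
tcp_pos: [0.6315, 0.0987, 0.044]
orientation: [0.0, 1.0, 0.0, 0.0]
wrist_force: [-0.1, -0.7, 0.8]
finger_gap: 0.0171
```

```bash
python3 - <<'E'
from h import *
print(env.get_state()["tcp_pos"],env.get_state()["wrist_force"])
c=env.read_camera("scene");cv2.imwrite("pics/sc3.png",cv2.resize(c["pixels"][120:280,150:370,::-1],None,fx=3.6,fy=3.6))
E
```

```text
[0.63152405 0.09865844 0.04403801] [-0.07301117 -0.74633069  0.78709383]
```

View pics/sc3.png

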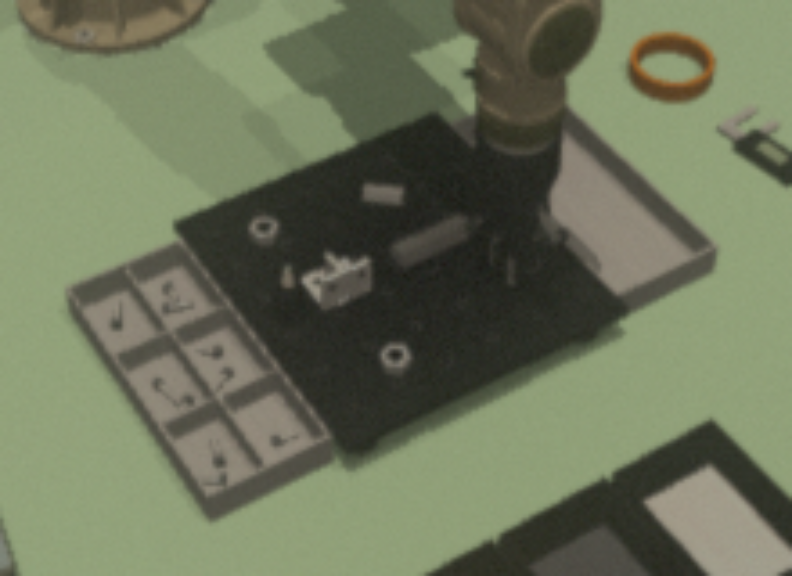

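>>> apply_moves:
  moves:
    - [[0,-1,0],0,0.2]
    - [[0,-2,0],0,0.2]
    - [[0,-3,0],0,0.2]
    - [[0,-4,0],0,0.2]
    - [[0,-5,0],0,0.2]
    - [[0,-6,0],0,0.2]
    - [[0,-7,0],0,0.2]
    - [[0,-8,0],0,0.2]
    - [[0,-8,-3],0,0.2]
    - [[0,-6,-6],0,0.2]

```text
clock: 6.6
tcp_pos: [0.631, 0.1593, 0.1042]
orientation: [-0.0, 1.0, 0.002, -0.001]
wrist_force: [-0.1, -1.1, -0.5]
finger_gap: 0.0171
```

```bash
python3 - <<'E'
from h import *
print(env.get_state()["tcp_pos"],env.get_state()["wrist_force"])
c=env.read_camera("scene");cv2.imwrite("pics/sc4.png",cv2.resize(c["pixels"][120:280,150:370,::-1],None,fx=3.6,fy=3.6))
E
```

```text
[0.63095733 0.15933728 0.10418457] [-0.06005772 -1.0998766  -0.54052269]
```

View pics/sc4.png

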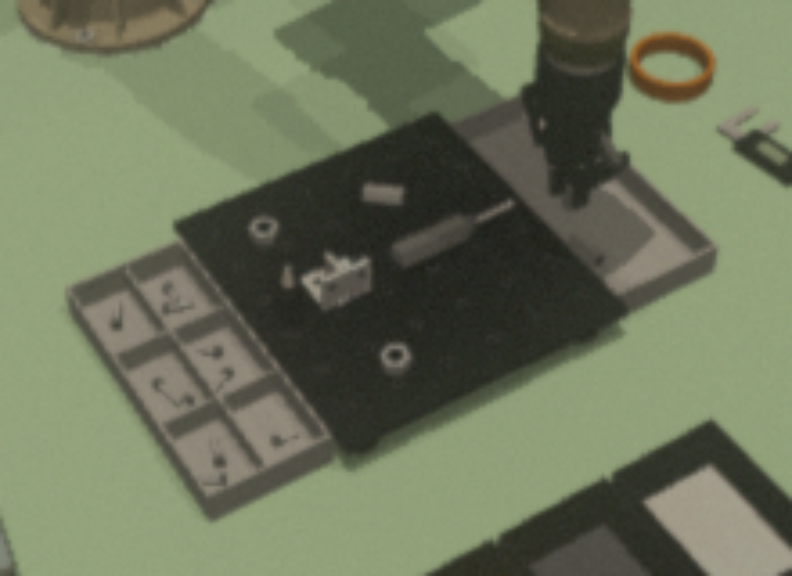

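>>> apply_moves:
  moves:
    - [[1,5,-1],0,0.14]
    - [[2,10,-1],0,0.14]
    - [[3.4,15,-1],0,0.14]
    - [[3.4,20,-1],0,0.14]
    - [[3.4,25,-1],0,0.14]
    - [[3.4,25,0],0,0.14]
    - [[3.4,25,3],0,0.14]
    - [[3.4,25,5],0,0.14]
    - [[3.4,25,6],0,0.14]
    - [[3.4,25,6],0,0.14]

```text
clock: 7.9
tcp_pos: [0.6651, -0.0911, 0.0432]
orientation: [-0.0, 1.0, 0.001, -0.001]
wrist_force: [0.3, -0.1, 0.2]
finger_gap: 0.0121
```

```bash
python3 - <<'E'
from h import *
print(env.get_state()["tcp_pos"],env.get_state()["wrist_force"])
c=env.read_camera("scene");cv2.imwrite("pics/sc5.png",cv2.resize(c["pixels"][120:280,150:370,::-1],None,fx=3.6,fy=3.6))
E
```

```text
[ 0.66510172 -0.09109714  0.04318942] [ 0.32193939 -0.07011715  0.20665153]
```

View pics/sc5.png

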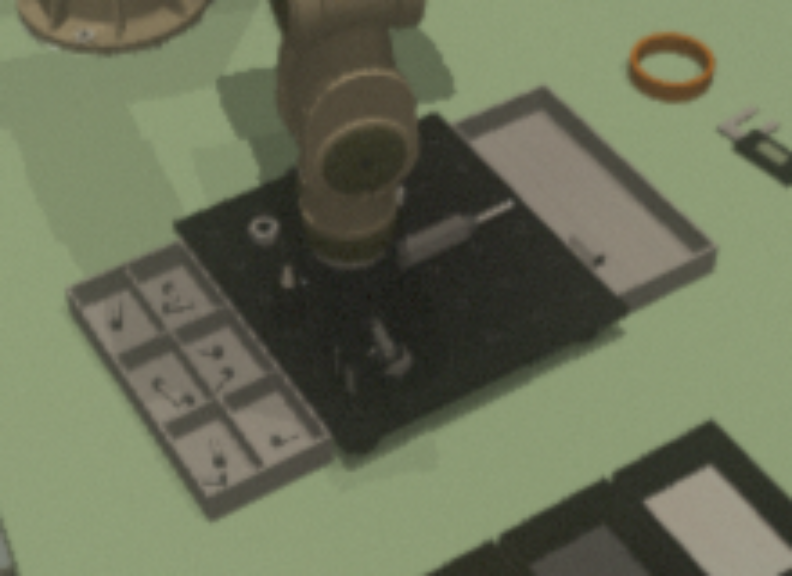

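>>> apply_moves:
  moves:
    - [[0,-1,0],0,0.14]
    - [[0,-2,0],0,0.14]
    - [[0,-3,0],0,0.14]
    - [[0,-4,0],0,0.14]
    - [[0,-5,0],0,0.14]
    - [[0,-6,0],0,0.14]
    - [[0,-7,0],0,0.14]
    - [[0,-8,0],0,0.14]
    - [[0,-9,0],0,0.14]
    - [[0,-10,0],0,0.14]

```text
clock: 9.2
tcp_pos: [0.6656, 0.0085, 0.0441]
orientation: [0.0, 1.0, 0.0, 0.0]
wrist_force: [-0.0, 0.1, 0.3]
finger_gap: 0.0115
```

```bash
python3 - <<'E'
from h import *
print(env.get_state()["tcp_pos"],env.get_state()["wrist_force"])
c=env.read_camera("scene");cv2.imwrite("pics/sc6.png",cv2.resize(c["pixels"][120:280,150:370,::-1],None,fx=3.6,fy=3.6))
E
```

```text
[0.66560197 0.00852578 0.04405202] [-0.00308844  0.05373809  0.29265794]
```

View pics/sc6.png

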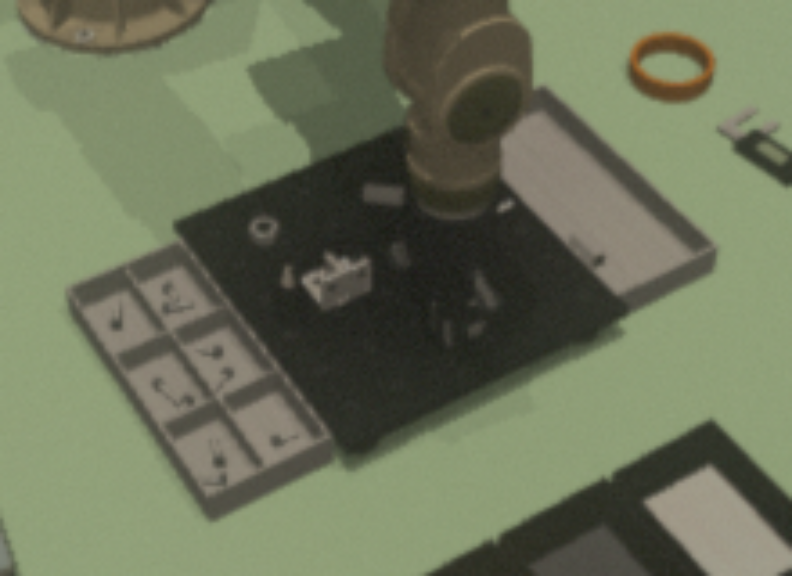

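>>> apply_moves:
  moves:
    - [[0,-1,0],0,0.14]
    - [[0,-2,0],0,0.14]
    - [[0,-3,0],0,0.14]
    - [[0,-4,0],0,0.14]
    - [[0,-5,0],0,0.14]
    - [[0,-6,0],0,0.14]
    - [[0,-7,0],0,0.14]
    - [[0,-8,0],0,0.14]
    - [[0,-9,0],0,0.14]
    - [[0,-10,0],0,0.14]

```text
clock: 10.5
tcp_pos: [0.6655, 0.1085, 0.044]
orientation: [0.0, 1.0, 0.0, -0.0]
wrist_force: [0.0, -0.4, 0.4]
finger_gap: 0.0122
```

>>> apply_moves:
  moves:
    - [[0,-1,0],0,0.14]
    - [[0,-2,0],0,0.14]
    - [[0,-3,0],0,0.14]
    - [[0,-4,0],0,0.14]
    - [[0,-5,0],0,0.14]
    - [[0,-6,0],0,0.14]
    - [[0,-7,0],0,0.14]
    - [[0,-7.5,0],0,0.14]
    - [[0,-7.5,-3],0,0.2]
    - [[-2,-6,-7],0,0.2]

```text
clock: 11.75
tcp_pos: [0.6453, 0.1684, 0.1132]
orientation: [0.0, 1.0, 0.001, -0.001]
wrist_force: [0.4, -1.1, -0.0]
finger_gap: 0.0174
```

```bash
python3 - <<'E'
from h import *
print(env.get_state()["tcp_pos"],env.get_state()["wrist_force"])
c=env.read_camera("scene");cv2.imwrite("pics/sc7.png",cv2.resize(c["pixels"][120:280,150:370,::-1],None,fx=3.6,fy=3.6))
E
```

```text
[0.64527768 0.16837558 0.11318211] [ 0.39643272 -1.09821384 -0.03996274]
```

View pics/sc7.png

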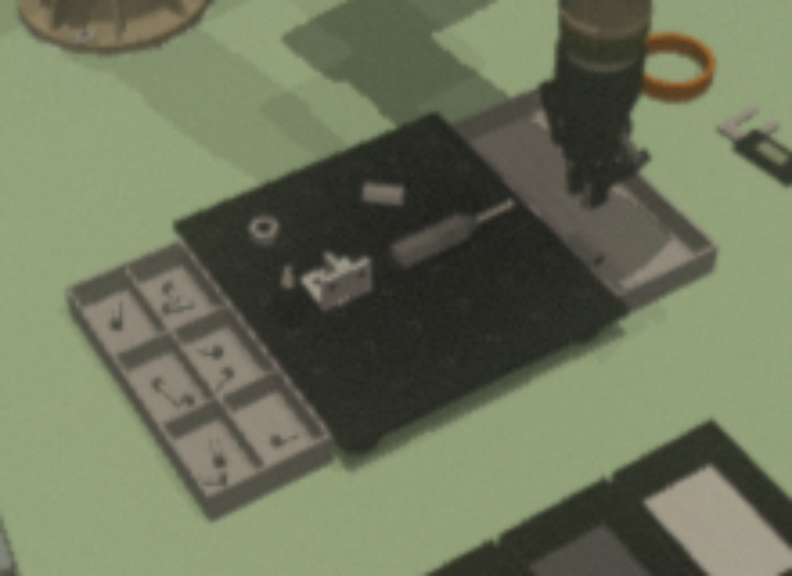

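>>> apply_moves:
  moves:
    - [[-3,3,0],0,0.2]
    - [[-6,7,0],0,0.2]
    - [[-10,11,0],0,0.2]
    - [[-14,15,0],0,0.2]
    - [[-16,17,0],0,0.2]
    - [[-16,17,0],0,0.2]
    - [[-16,17,2],0,0.2]
    - [[-16,17,5],0,0.2]
    - [[-16,17,6.9],0,0.2]
    - [[-16,17,6.9],0,0.2]

```text
clock: 13.05
tcp_pos: [0.4852, -0.0015, 0.0438]
orientation: [-0.0, 1.0, 0.001, -0.001]
wrist_force: [0.6, -0.8, -0.1]
finger_gap: 0.0169
```

```bash
python3 - <<'E'
from h import *
print(env.get_state()["tcp_pos"],env.get_state()["wrist_force"])
c=env.read_camera("scene");cv2.imwrite("pics/sc8.png",cv2.resize(c["pixels"][120:280,150:370,::-1],None,fx=3.6,fy=3.6))
E
```

```text
[ 0.48524172 -0.001457    0.04384342] [ 0.58728887 -0.75715451 -0.09591003]
```

View pics/sc8.png

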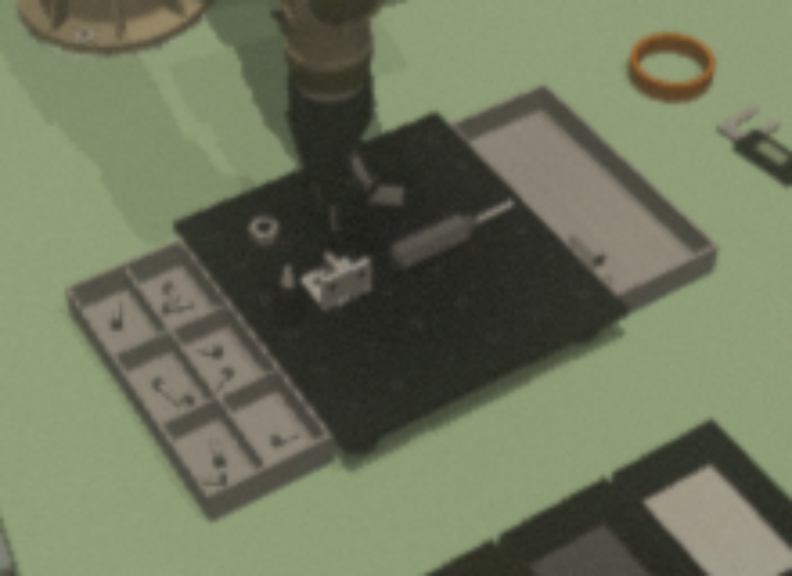

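>>> apply_moves:
  moves:
    - [[0,-1,0],0,0.2]
    - [[0,-2,0],0,0.2]
    - [[0,-3,0],0,0.2]
    - [[0,-4,0],0,0.2]
    - [[0,-5,0],0,0.2]
    - [[0,-6,0],0,0.2]
    - [[0,-7,0],0,0.2]
    - [[0,-8,0],0,0.2]
    - [[0,-9,0],0,0.2]
    - [[0,-10,0],0,0.2]

```text
clock: 14.35
tcp_pos: [0.4855, 0.0984, 0.045]
orientation: [0.0, 1.0, 0.0, 0.0]
wrist_force: [0.8, -0.9, 1.1]
finger_gap: 0.017
```

```bash
python3 - <<'E'
from h import *
print(env.get_state()["tcp_pos"],env.get_state()["wrist_force"])
c=env.read_camera("scene");a=cv2.resize(c["pixels"][120:250,200:370,::-1],None,fx=3.4,fy=3.4)[:300]
c=env.read_camera("top");b=cv2.resize(c["pixels"][120:250,140:310,::-1],None,fx=3.4,fy=3.4)[:300]
cv2.imwrite("pics/sc9.png",np.vstack([a,b]))
E
```

```text
[0.48552424 0.09837349 0.04503988] [ 0.80662442 -0.88502862  1.06625949]
```

View pics/sc9.png

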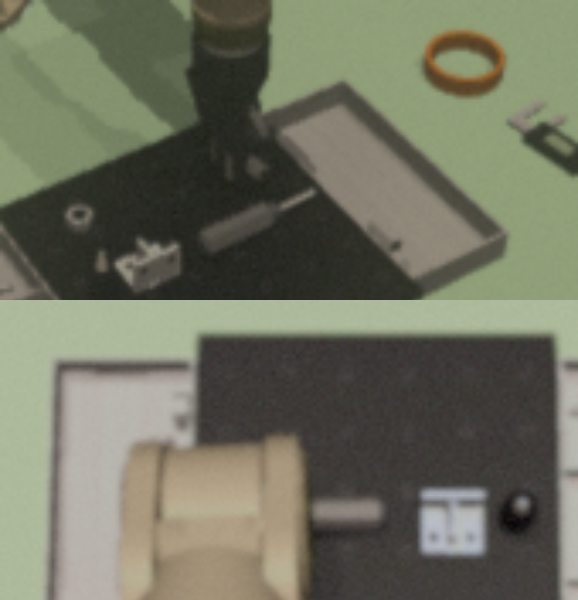

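>>> apply_moves:
  moves:
    - [[0,-1,0],0,0.2]
    - [[0,-2,0],0,0.2]
    - [[0,-3,0],0,0.2]
    - [[0,-4,0],0,0.2]
    - [[0,-5,0],0,0.2]
    - [[0,-6,0],0,0.2]
    - [[0,-7,0],0,0.2]
    - [[0,-8,0],0,0.2]
    - [[0,-8,-3],0,0.2]
    - [[0,-6,-7],0,0.2]

```text
clock: 15.7
tcp_pos: [0.4845, 0.1587, 0.1148]
orientation: [0.0, 1.0, 0.002, -0.001]
wrist_force: [-0.6, 0.4, -0.4]
finger_gap: 0.0166
```

```bash
python3 - <<'E'
from h import *
print(env.get_state()["tcp_pos"],env.get_state()["wrist_force"])
c=env.read_camera("scene");a=cv2.resize(c["pixels"][120:250,200:370,::-1],None,fx=3.4,fy=3.4)[:300]
c=env.read_camera("top");b=cv2.resize(c["pixels"][120:250,140:310,::-1],None,fx=3.4,fy=3.4)[:300]
cv2.imwrite("pics/sc10.png",np.vstack([a,b]))
E
```

```text
[0.48447309 0.15866855 0.11481613] [-0.59842572  0.39564185 -0.38625485]
```

View pics/sc10.png

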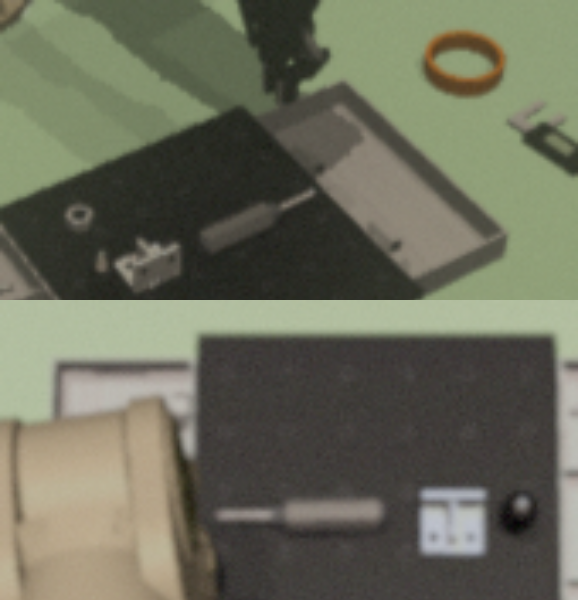

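>>> apply_moves:
  moves:
    - [[-0.5,5,0],0,0.14]
    - [[-1,10,0],0,0.14]
    - [[-1.9,15,0],0,0.14]
    - [[-1.9,20,0],0,0.14]
    - [[-1.9,25,0],0,0.14]
    - [[-1.9,26.8,0],0,0.14]
    - [[-1.9,26.8,2],0,0.14]
    - [[-1.9,26.8,5],0,0.14]
    - [[-1.9,26.8,7],0,0.14]
    - [[-1.9,26.8,7],0,0.14]

```text
clock: 17.05
tcp_pos: [0.465, -0.1087, 0.0433]
orientation: [-0.001, 1.0, 0.001, -0.002]
wrist_force: [-0.4, 0.8, 0.4]
finger_gap: 0.0121
```

```bash
python3 - <<'E'
from h import *
print(env.get_state()["tcp_pos"],env.get_state()["wrist_force"])
c=env.read_camera("scene");a=cv2.resize(c["pixels"][120:250,150:370,::-1],None,fx=3.4,fy=3.4)[:300]
c=env.read_camera("top");b=cv2.resize(c["pixels"][120:250,140:360,::-1],None,fx=3.4,fy=3.4)[:300]
cv2.imwrite("pics/sc11.png",np.vstack([a,b]))
E
```

```text
[ 0.46501906 -0.10872605  0.04333207] [-0.39458009  0.75582723  0.43086333]
```

View pics/sc11.png

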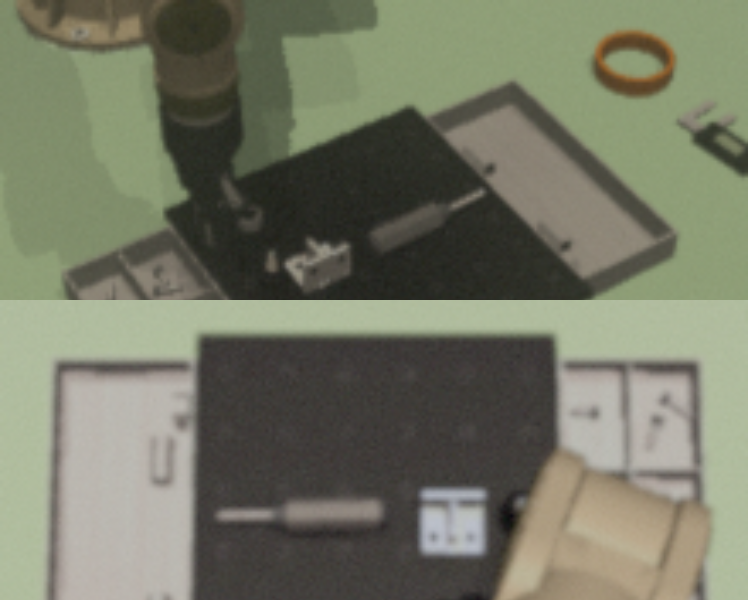

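>>> apply_moves:
  moves:
    - [[0,-1,0],0,0.14]
    - [[0,-2,0],0,0.14]
    - [[0,-3,0],0,0.14]
    - [[0,-4,0],0,0.14]
    - [[0,-5,0],0,0.14]
    - [[0,-6,0],0,0.14]
    - [[0,-7,0],0,0.14]
    - [[0,-8,0],0,0.14]
    - [[0,-9,0],0,0.14]
    - [[0,-10,0],0,0.14]

```text
clock: 18.4
tcp_pos: [0.4666, -0.0096, 0.045]
orientation: [0.0, 1.0, 0.0, -0.0]
wrist_force: [0.2, -1.4, 0.4]
finger_gap: 0.0117
```

```bash
python3 - <<'E'
from h import *
print(env.get_state()["tcp_pos"],env.get_state()["wrist_force"])
c=env.read_camera("scene");a=cv2.resize(c["pixels"][120:250,150:370,::-1],None,fx=3.4,fy=3.4)[:300]
cv2.imwrite("pics/sc12.png",a)
E
```

```text
[ 0.46657866 -0.00962695  0.04503411] [ 0.17510433 -1.42830584  0.42606163]
```

View pics/sc12.png

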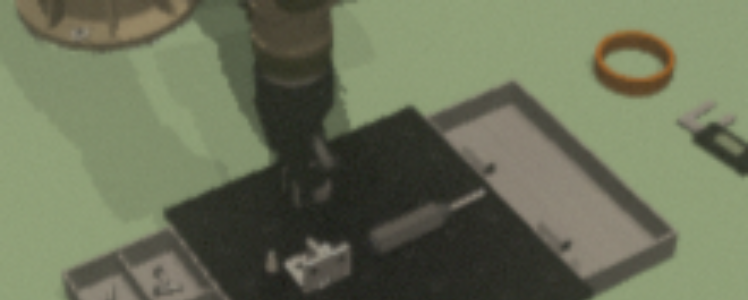

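The nut sits ahead of the fingers at (320,188), so the push is working; I'll continue.

>>> apply_moves:
  moves:
    - [[0,-1,0],0,0.14]
    - [[0,-2,0],0,0.14]
    - [[0,-3,0],0,0.14]
    - [[0,-4,0],0,0.14]
    - [[0,-5,0],0,0.14]
    - [[0,-6,0],0,0.14]
    - [[0,-7,0],0,0.14]
    - [[0,-8,0],0,0.14]
    - [[0,-9,0],0,0.14]
    - [[0,-10,0],0,0.14]

```text
clock: 19.7
tcp_pos: [0.4665, 0.0904, 0.045]
orientation: [0.0, 1.0, 0.0, 0.0]
wrist_force: [-0.1, -0.6, -0.6]
finger_gap: 0.012
```

>>> apply_moves:
  moves:
    - [[0,-1,0],0,0.14]
    - [[0,-2,0],0,0.14]
    - [[0,-3,0],0,0.14]
    - [[0,-4,0],0,0.14]
    - [[0,-5,0],0,0.14]
    - [[0,-6,0],0,0.14]
    - [[0,-7,0],0,0.14]
    - [[0,-8,0],0,0.14]
    - [[0,-9.5,0],0,0.14]
    - [[0,-9.5,-4],0,0.2]

```text
clock: 20.95
tcp_pos: [0.4638, 0.1855, 0.0829]
orientation: [0.001, 1.0, 0.001, -0.003]
wrist_force: [0.3, -0.1, 0.6]
finger_gap: 0.017
```

>>> apply_moves:
  moves:
    - [[0,0,-6],0,0.2]
    - [[0,5,-8],0,0.2]
    - [[0,10,-8],0,0.2]
    - [[0,15,-8],0,0.2]
    - [[0,20,-8],0,0.2]
    - [[0,25,-8],0,0.2]
    - [[0,30,-8],0,0.2]
    - [[0,35,-8],0,0.2]
    - [[0,40,-8],0,0.2]
    - [[0,45,-8],0,0.2]

```text
clock: 22.2
tcp_pos: [0.4671, -0.2665, 0.1651]
orientation: [0.0, 1.0, 0.0, 0.0]
wrist_force: [1.2, 0.2, -0.5]
finger_gap: 0.0171
```

```bash
python3 - <<'E'
from h import *
print(env.get_state()["tcp_pos"],env.get_state()["wrist_force"])
c=env.read_camera("scene");a=cv2.resize(c["pixels"][120:250,150:370,::-1],None,fx=3.4,fy=3.4)[:250]
c=env.read_camera("top");b=cv2.resize(c["pixels"][130:245,140:360,::-1],None,fx=3.4,fy=3.4)[:345]
cv2.imwrite("pics/sc13.png",np.vstack([a,b])); cv2.imwrite("pics/tray.png",cv2.resize(c["pixels"][125:245,145:215,::-1],None,fx=5,fy=5,interpolation=cv2.INTER_CUBIC))
cv2.imwrite("pics/topend.png",c["pixels"][:,:,::-1])
E
```

```text
[ 0.46711566 -0.26647918  0.1651416 ] [ 1.17090009  0.15426327 -0.49612068]
```

View pics/sc13.png

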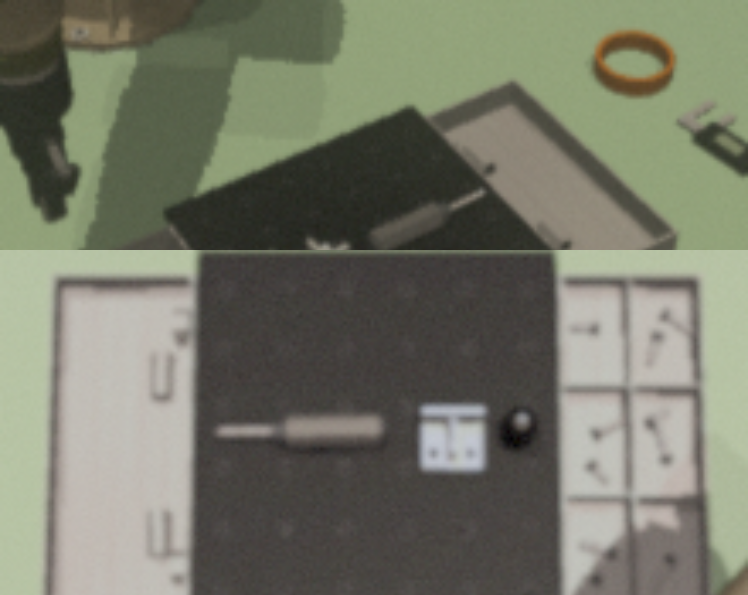

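View pics/tray.png

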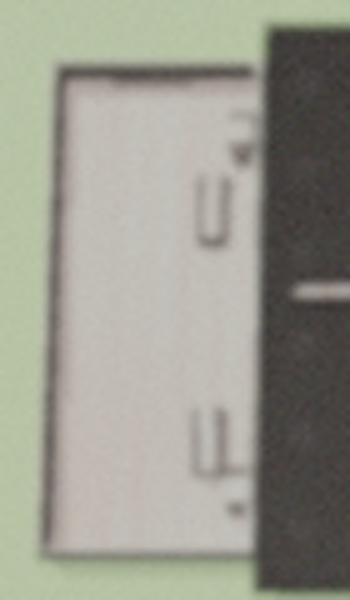

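```bash
python3 - <<'E'
from h import *
c=env.read_camera("top")
for q,z in [((188,168),.012),((187,213),.012),((193,155),.015),((192,227),.015)]:print(ray(c,*q,z))
a=cv2.imread("pics/top0.png").astype(int);b=c["pixels"][:,:,::-1].astype(int)
d=(np.abs(a-b).max(2)>45).astype(np.uint8)
cs,_=cv2.findContours(d,0,2)
print([cv2.boundingRect(k) for k in cs if cv2.contourArea(k)>4])
E
```

```text
[0.61617559 0.19536213 0.012     ]
[0.48662472 0.19625104 0.012     ]
[0.65350861 0.18116001 0.015     ]
[0.44672927 0.18120006 0.015     ]
[(486, 380, 26, 4), (234, 366, 14, 18), (484, 353, 28, 24), (366, 322, 24, 36), (391, 317, 85, 67), (216, 316, 37, 68), (250, 309, 140, 75), (228, 304, 64, 20), (153, 293, 72, 91), (390, 227, 40, 90), (277, 213, 10, 11), (231, 205, 14, 13), (430, 204, 11, 14), (441, 172, 20, 30), (249, 165, 179, 143), (427, 154, 7, 7), (192, 154, 4, 4), (230, 153, 13, 13), (401, 145, 28, 28), (269, 142, 11, 11)]
```

View pics/topend.png

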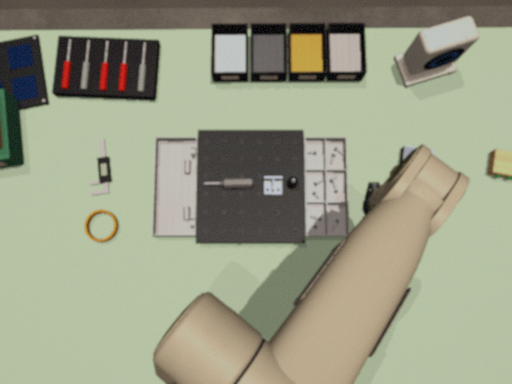

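The image shows only the arm covering the case and wrench. Everything else is unchanged, and the four fasteners are in the left tray around px (190,155–227). Handing in.

```bash
python3 - <<'E'
from workcell import env
print(env.hand_in(), env.get_state()["clock"])
E
```

```text
the job is handed in; nothing more can be done
the job is handed in; nothing more can be done
```

I swept the two standoffs and the two nuts one at a time across the plate, pushing with slightly parted fingertips. All four went over the +y end into the empty undivided catch tray, and nothing was picked up. The job was handed in at about 22 s, with the arm clear of everything; no verdict is reported.

- **Fasteners:** my last pictures put all four inside the catch tray's walls. The standoffs are at about (0.616, 0.195) and (0.487, 0.196). The nuts are at about (0.654, 0.181) and (0.447, 0.181), both close to the wall next to the plate. I assumed their heights rather than measuring them. The nuts' pale outlines were faint, so I located them by their dark holes.
- **Left-alone things:** the glue bottle, bracket, screwdriver, tape and caliper show no change from the first picture. The arm covered most of the case and the wrench in the final picture, so I couldn't check those two directly. The tool passed well above both of them and felt no contact there.
- **Forces:** the wrist force stayed around 1 N in every reading I took.

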